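# Click the driver controller on to step five and store it

## Task

On the grey controller of the power screwdriver, push the lever of the six-step selector round clockwise with a fingertip, click by click, until it rests in step five (step one is where the lever points to the controller's left, and each click is one step); do not run on into step six. Then press the round store button in front of the selector fully down with a fingertip and let it come up again. Only push the lever gently, never pinch it, touch the button only once the selector is set, and leave the loose parts and tools on and round the controller where they are.

Things in the scene. Friction and masses are not known exactly. Their poses are not given: they have to be found in the camera images.
- controller: Grey metal box with aluminium top, fixed to the bench: 170 (x) x 150 (y) x 55 mm high, yaw varies. Origin: centre of its underside, on the bench. x points to its back, y to its left, z up. On its top: the selector's vertical axis at x = 10, y = 0 mm, the button at x = -54, y = 0 mm. Six marks 50 to 64 mm round the axis show the steps, longer and bolder clockwise.
- selector (a joint): Selector angle, rad, clockwise from above. Steps 0.628 apart: one 0 (lever points along the controller's +y), two 0.628, three 1.257, four 1.885, five 2.513, six 3.142; stops just beyond one and six. Starts in one, two or three. Half way between steps is a spring hump (0.08 N m, 2 to 4 N at the lever): past it the lever runs damped into the next step and stays; short of it, it falls back.
- lever: Black one-sided pointer bar on the selector, 12 mm wide, upright flat sides, from 12 mm behind the axis to 44 mm out, 59 to 85 mm above the bench, white line on top; round hub 34 mm in diameter, 59 to 75 mm. Origin on the axis, 59 mm above the bench; x points along the lever to its pointing end. Under it a collar, 60 mm in diameter, reaches 58 mm; the panel lies at 55 mm.
- lever_tip (a point): Centre of the top edge of the lever's pointing end, 44 mm out from the selector's axis and 85 mm above the bench.
- store (a joint): Travel of the store button, m: 0 up, 0.005 fully down. Spring: 1.2 N to start, 4 N fully down; it comes up by itself.
- store_top (a point): Centre of the top face of the store button: a grey round cap 24 mm in diameter in a black round housing 40 mm in diameter; the cap's top is 76 mm and the housing's top 67 mm above the bench.
- nut: Bystander: steel hexagon nut, 30 x 35 mm, 16 mm high, lying on the controller's panel in the front right corner. Origin: centre of its underside.
- gauge_small: Bystander: ground steel block 20 x 30 x 12 mm high on the bench at the controller's left side. Origin: centre of its underside.
- gauge_large: Bystander: ground steel block 24 x 24 x 18 mm high on the bench in front of the controller. Origin: centre of its underside.
- bolt: Bystander: bolt standing on its head on the bench at the controller's right side, 19 mm in diameter, 42 mm high. Origin: centre of its underside.
- marker: Bystander: marker pen 124 mm long, lying on the bench behind the controller. Origin: centre of its underside.
- screwdriver: Bystander: screwdriver 203 mm long, handle 25 mm thick, lying on the bench well to the right. Origin: centre of its underside.
- oil_bottle: Bystander: small oil bottle 35 mm in diameter, 107 mm high, standing on the bench far to the left. Origin: centre of its underside.

How it is judged:
By the outcome, as a careful person would: the job done as asked, in the order asked, and still so for the second after the job is handed in, with the robot touching nothing.
It also fails if it takes over 54 s, if anything falls off the work surface, if the arm or the gripper's body presses on something with over 40 N, if the wrist force passes 120 N, or if a joint passes its speed limit or range.

## Robot

A 7-joint arm with a two-finger parallel gripper is mounted at the origin on a cart in front of the work surface, level with it; the furniture and walls round the work are solid. World frame = base frame: x ahead of the robot, y to its left, z up, the work surface at z = 0. Lengths are in m, angles in rad, forces in N, time in s.
With the tool pointing down it reaches from about 0.425 to 0.925 m from the base axis. Payload 6.8 kg.
Tool frame: the origin (TCP) lies between the finger pads; the fingertips stand finger_overhang ahead of it and the grasp point (between the pads) lies 6 mm ahead of it (finger_overhang is the distance from the TCP to the fingertips, in m); z points along the fingers, y is the line along which they close (so a half turn about z gives the same grasp; the last joint's range is limited). The gripper opens to 85 mm and grips with 20 to 120 N. Pads are 22 mm wide; open, the fingers measure 114 mm over their backs; the gripper's body (76 mm by 85 mm) begins 54 mm behind the grasp point. The pads swing forward as they close: fully open they stand 13 mm farther back than shut.
Start: joints at [-1.226, 0.477, 0.022, 1.555, -0.011, 1.109, -0.083], TCP at [0.295, 0.607, 0.256] pointing down, gripper open.
Joint ranges: [-2.96, 2.96], [-0.34, 2.1], [-1.41, 1.46], [0.24, 2.44], [-1.37, 4.51], [0.17, 1.92], [-2.96, 2.96]. Speed limits (rad/s): [2.39, 2.39, 3.14, 3.14, 3.14, 3.14, 3.14].

## Interface

Orientations are given as a unit quaternion [w, x, y, z].
In Python, from station import * gives the robot as it stands.
- The arm moves only by the tool drive_tool, never from a script. Its argument "increments" is a list of rows, each an object of numbers: "claw": the finger opening in m, from 0 to 0.0854; "dx", "dy", "dz": the shift along the tool's x, y, z in m; "wx", "wy", "wz": the turn, a rotation vector about the tool's x, y, z in degrees. A call has 1 to 20 rows; each row shifts and turns the commanded pose from where the row before left it, along the tool's axes as they then stand; what a row does not reach is not made up. A row lasts 1/8 s, in which the tool goes at most 62.5 mm and 10.7 degrees, less where a joint would pass 70% of its speed; a pose out of reach is approached as far as the arm can. A call with a gripper value outside its range is refused whole. The fingers move at their own pace and stop on an object; "newtons" is the grip in N (left out, the last holds). Time passes only in rows, so rows that do not move let the fingers close. It gives the time, the measured TCP pose, the force, the opening and the grip force at its end, in the units of the state.
- get_obs(): the state, without advancing time (a new reading comes with each control period).
- read_camera(name): name is "scene" or "top" or "wrist"; returns (picture, depth): 420x560x3 uint8, red, green, blue; 420x560 float32, m along the optical axis (not along the pixel's ray), 0 where there is no reading.
- calibration(name): a dict with "intrinsics" (3x3 intrinsics, pixels), "k1" (the pictures are not rectified: a ray, as slopes to the right and down, at radius r is drawn at 1 + k1 r^2 times it, then the intrinsics apply), "R" (3x3) and "t" (3): a world point X has camera coordinates R X + t; the wrist camera has in their place "mount" (4x4, takes a point from camera to tool coordinates, whose origin is the TCP and whose axes are the flange's). Camera axes: x right, y down, z forward; pixel columns grow to the right and rows downward; lengths in m; the calibration is good to about 2 mm. A picture is of the moment at which its call begins: read the wrist's pose just before it. calibration takes no time and is no camera call.
- hand_in(): hands the job in; it is judged then, once.
The state is a dict: "t": time; "q": joint angles; "joint_vel": joint speeds; "joint_torque": joint torques, N m; "eef_pos": TCP position; "tool_rot": TCP orientation; "contact_force": force on the tool from outside, world axes, zero at the start; "torque": the same for the moment, N m; "gripper_width": opening from 0.0 (shut) to 1.0 (fully open); "grasp_force": force on a finger pad.
Only numpy, scipy, OpenCV 4.12 (cv2) and the standard library are available. Lean on these libraries where they do the work, as an engineer would, in place of code of your own. Each camera call takes 0.05 s, during which the arm holds its last target. There are 200 camera calls.

## Working session

There is one attempt and no reset: what is moved stays moved. The work goes in short steps, Python scripts to look and compute and a tool call to move; the robot and the scene stay as the last step left them, time stands still between calls to the robot, and variables do not carry over. Pictures are saved under pics/ and viewed, at most 10 in all, crops included, and the job is handed in when it is done.

Besides the shell and the picture viewer there is one more tool, called after "Request:" as name([rows], argument=value, ...), one row to a line, values as JSON. drive_tool: Moves the arm, as the interface text tells. Its arguments: {"type":"object","properties":{"increments":{"type":"array","items":{"type":"object","properties":{"claw":{"type":"number"},"dx":{"type":"number"},"dy":{"type":"number"},"dz":{"type":"number"},"wx":{"type":"number"},"wy":{"type":"number"},"wz":{"type":"number"}}}},"newtons":{"type":"number"}},"required":["increments"]}

```bash
mkdir -p pics; python3 - <<'E'
from station import *
import cv2,numpy as np
o=get_obs();print(o['t'],o['eef_pos'],o['tool_rot'],o['contact_force'])
for n in("top","scene"):
    p,d=read_camera(n);cv2.imwrite(f'pics/{n}0.png',p[:,:,::-1]);np.save(f'pics/{n}0.npy',d)
c=calibration("top");print(c)
try: print(finger_overhang)
except Exception as e: print(e)
E
ls
```

```text
0.0 [0.29505712 0.60647835 0.2553226 ] [-1.61490795e-04  2.24460135e-01  9.74482840e-01 -9.03868571e-04] [0.76958087 0.53663489 0.32758629]
{'intrinsics': array([[424.22678886,   0.        , 272.51037661],
       [  0.        , 424.22678886, 210.64840384],
       [  0.        ,   0.        ,   1.        ]]), 'k1': 0.025963614082668722, 'R': array([[-8.68823212e-02, -9.96218355e-01,  6.71920089e-04],
       [-9.74042040e-01,  8.48067192e-02, -2.09880741e-01],
       [ 2.09030063e-01, -1.88894044e-02, -9.77726763e-01]]), 't': array([-0.11199974,  0.54595829,  1.53820866])}
0.025
pics
```

View pics/top0.png

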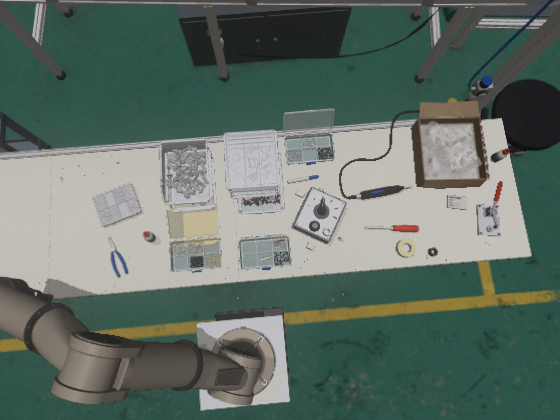

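The top view shows the controller at about (320,214), rotated, with its selector at (322,210) and the button at about (315,226). I'll enlarge it.

```bash
cat > h.py <<'E'
import numpy as np,cv2
from station import *
def ray(c,u,v):
    K=c['intrinsics'];return cv2.undistortPoints(np.array([[[u,v]]],float),K,np.array([c['k1'],0,0,0.]))[0,0]
def onplane(c,u,v,z,R=None,t=None):
    R=c['R'] if R is None else R;t=c['t'] if t is None else t
    a=ray(c,u,v);d=R.T@np.array([a[0],a[1],1]);o=-R.T@t
    return o+d*(z-o[2])/d[2]
def proj(c,X,R=None,t=None):
    R=c['R'] if R is None else R;t=c['t'] if t is None else t
    X=np.atleast_2d(X)
    return cv2.projectPoints(X.astype(float),cv2.Rodrigues(R)[0],t,c['intrinsics'],np.array([c['k1'],0,0,0.]))[0][:,0]
E
python3 - <<'E'
import cv2,numpy as np
p=cv2.imread('pics/top0.png')[170:260,270:370]
a=cv2.resize(p,None,fx=6,fy=6,interpolation=cv2.INTER_CUBIC)
cv2.imwrite('pics/topc.png',a)
E
```

```text
(no output)
```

View pics/scene0.png

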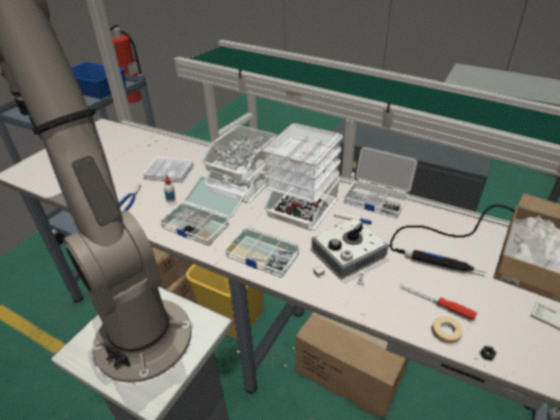

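```bash
sleep 0.1
```

```text
(no output)
```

View pics/topc.png

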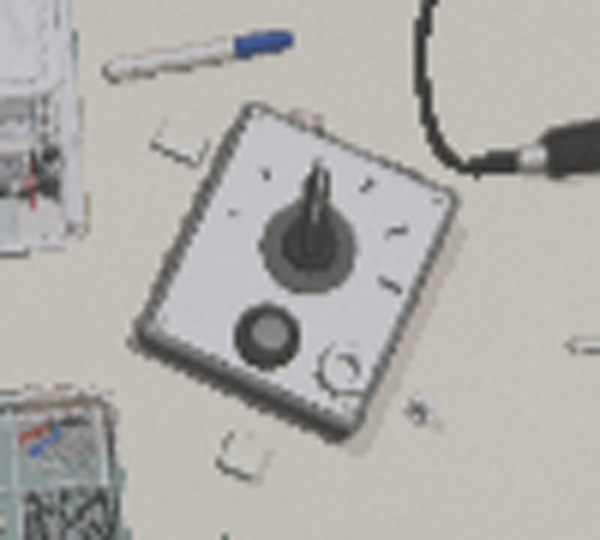

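The lever points at mark three (crop tip (318,165), axis about (310,245)). So the job is two clicks to step five. The nut is at (340,368), the button at (267,334). Next I compute the poses.

```bash
python3 - <<'E'
from h import *
from scipy.optimize import least_squares
from scipy.spatial.transform import Rotation as Ro
c=calibration("top")
def W(X,Y,z): return onplane(c,270+(X-2.5)/6,170+(Y-2.5)/6,z)
obs=[((250,105),(85,75,55)),((456,192),(85,-75,55)),((350,430),(-85,-75,55)),((143,328),(-85,75,55)),((267,333),(-54,0,76))]
for i,P in enumerate([(233,212),(265,175),None,(367,185),(397,230),(390,285)]):
    if P:
        a=.6283*i; obs.append((P,(10+57*np.sin(a),57*np.cos(a),55)))
w=np.array([W(*P,b[2]/1000)[:2] for P,b in obs]);b=np.array([q[:2] for _,q in obs])/1000
def T(p,b): s,k=np.sin(p[2]),np.cos(p[2]);return np.c_[k*b[:,0]-s*b[:,1]+p[0],s*b[:,0]+k*b[:,1]+p[1]]
r=least_squares(lambda p:(T(p,b)-w).ravel(),[.5,-.2,-.4],loss='soft_l1',f_scale=.002)
print(r.x,np.degrees(r.x[2]),(1e3*(T(r.x,b)-w)).round(1).tolist())
print('axis',T(r.x,np.array([[.01,0],[-.054,0]])))
print('levtip',W(318,163,.085),'nut',W(340,367,.071))
E
```

```text
[ 0.50946736 -0.33526869 -0.53375758] -30.582056747902115 [[7.2, 0.3], [-1.3, -5.5], [-3.2, -2.8], [-1.7, 5.0], [0.3, -1.0], [2.0, 4.9], [3.2, 1.1], [0.6, -0.9], [-1.2, 0.6], [-0.9, -0.3]]
axis [[ 0.51807638 -0.34035641]
 [ 0.46297869 -0.30779501]]
levtip [ 0.56494395 -0.34873938  0.085     ] nut [ 0.43855696 -0.34979458  0.071     ]
```

Request:
drive_tool([
  {"claw": 0,"dx": -0.047,"dy": -0.034,"dz": -0.01},
  {"claw": 0,"dx": -0.047,"dy": -0.034,"dz": -0.01},
  {"claw": 0,"dx": -0.047,"dy": -0.034,"dz": -0.01},
  {"claw": 0,"dx": -0.047,"dy": -0.034,"dz": -0.01},
  {"claw": 0,"dx": -0.047,"dy": -0.034},
  {"claw": 0,"dx": -0.047,"dy": -0.034},
  {"claw": 0,"dx": -0.0257,"dy": -0.05},
  {"claw": 0,"dx": -0.0257,"dy": -0.05},
  {"claw": 0,"dx": -0.0257,"dy": -0.05},
  {"claw": 0,"dx": -0.0257,"dy": -0.05},
  {"claw": 0,"dx": -0.0257,"dy": -0.05},
  {"claw": 0,"dx": -0.0257,"dy": -0.05},
  {"claw": 0,"dx": -0.0257,"dy": -0.05},
  {"claw": 0,"dx": -0.0257,"dy": -0.05},
  {"claw": 0},
], newtons=20)

```text
schema error: expected keys claw, dx, dy, dz, wx, wy, wz
```

```bash
cat >> h.py <<'E'
from scipy.spatial.transform import Rotation as Ro
def tool():
    o=get_obs();q=o['tool_rot'];return o,Ro.from_quat([q[1],q[2],q[3],q[0]]).as_matrix(),np.array(o['eef_pos'])
def go(target,yaw=None):
    "shift in tool axes to target, and turn about tool z (deg) to bring tool x to yaw"
    o,R,p=tool();y0=np.degrees(np.arctan2(R[1,0],R[0,0]))
    print('t',o['t'],'p',p.round(4),'yaw',y0.round(1),'f',np.round(o['contact_force'],2),'zax',R[:,2].round(3))
    if target is not None: print(' shift',(R.T@(np.array(target)-p)).round(4))
    if yaw is not None: print(' wz',-((yaw-y0+180)%360-180))
E
python3 - <<'E'
from h import *
go([.50,-.33,.25],167.4);o=get_obs();print(o['q'],o['gripper_width']);print(calibration("wrist"))
E
```

```text
t 0.1 p [0.2951 0.6065 0.2554] yaw 154.1 f [ 0.37  0.34 -0.36] zax [-0.001 -0.002 -1.   ]
 shift [-0.594  -0.7525  0.0067]
 wz -13.341019323538148
[-1.22611852  0.47775143  0.02233751  1.55636548 -0.01148945  1.10926426
 -0.08310767] 0.9982373944229319
{'intrinsics': array([[295.02880653,   0.        , 282.40054824],
       [  0.        , 295.02880653, 201.93674469],
       [  0.        ,   0.        ,   1.        ]]), 'k1': -0.0435322337704167, 'mount': array([[ 9.91727812e-05, -9.51487602e-01, -3.07687069e-01,
         7.92667365e-02],
       [ 9.99999739e-01,  3.14642283e-04, -6.50678877e-04,
        -1.44906523e-04],
       [ 7.15924246e-04, -3.07686924e-01,  9.51487385e-01,
        -1.16809864e-01],
       [ 0.00000000e+00,  0.00000000e+00,  0.00000000e+00,
         1.00000000e+00]])}
```

All seven keys are required.

Request:
drive_tool([
  {"claw": 0,"dx": -0.047,"dy": -0.034,"dz": -0.01,"wx": 0,"wy": 0,"wz": 0},
  {"claw": 0,"dx": -0.047,"dy": -0.034,"dz": -0.01,"wx": 0,"wy": 0,"wz": 0},
  {"claw": 0,"dx": -0.047,"dy": -0.034,"dz": -0.01,"wx": 0,"wy": 0,"wz": 0},
  {"claw": 0,"dx": -0.047,"dy": -0.034,"dz": -0.01,"wx": 0,"wy": 0,"wz": 0},
  {"claw": 0,"dx": -0.047,"dy": -0.034,"dz": 0,"wx": 0,"wy": 0,"wz": 0},
  {"claw": 0,"dx": -0.047,"dy": -0.034,"dz": 0,"wx": 0,"wy": 0,"wz": 0},
  {"claw": 0,"dx": -0.0257,"dy": -0.05,"dz": 0,"wx": 0,"wy": 0,"wz": 0},
  {"claw": 0,"dx": -0.0257,"dy": -0.05,"dz": 0,"wx": 0,"wy": 0,"wz": 0},
  {"claw": 0,"dx": -0.0257,"dy": -0.05,"dz": 0,"wx": 0,"wy": 0,"wz": 0},
  {"claw": 0,"dx": -0.0257,"dy": -0.05,"dz": 0,"wx": 0,"wy": 0,"wz": 0},
  {"claw": 0,"dx": -0.0257,"dy": -0.05,"dz": 0,"wx": 0,"wy": 0,"wz": 0},
  {"claw": 0,"dx": -0.0257,"dy": -0.05,"dz": 0,"wx": 0,"wy": 0,"wz": 0},
  {"claw": 0,"dx": -0.0257,"dy": -0.05,"dz": 0,"wx": 0,"wy": 0,"wz": 0},
  {"claw": 0,"dx": -0.0257,"dy": -0.05,"dz": 0,"wx": 0,"wy": 0,"wz": 0},
  {"claw": 0,"dx": 0,"dy": 0,"dz": 0,"wx": 0,"wy": 0,"wz": 0},
], newtons=20)

```text
t: 1.98
eef_pos: [0.4685, -0.1541, 0.2963]
tool_rot: [0.0, 0.229, 0.974, -0.001]
contact_force: [0.3, 0.7, 0.4]
gripper_width: -0.001
grasp_force: 0.0
```

```bash
python3 - <<'E'
from h import *
go([.46,-.28,.22],167.4);o=get_obs();print(o['q'],o['gripper_width'])
E
```

```text
t 1.975 p [ 0.4685 -0.1541  0.2963] yaw 153.6 f [0.27 0.72 0.4 ] zax [-0.    -0.002 -1.   ]
 shift [-0.0484 -0.1164  0.0765]
 wz -13.819625326488534
[-0.25531253  0.13308717  0.49679378  1.95766904 -0.07045641  1.06763066
  1.38146078] -0.0007375137986854345
```

Request:
drive_tool([
  {"claw": 0,"dx": -0.022,"dy": -0.052,"dz": 0.01,"wx": 0,"wy": 0,"wz": 0},
  {"claw": 0,"dx": -0.022,"dy": -0.052,"dz": 0.01,"wx": 0,"wy": 0,"wz": 0},
  {"claw": 0,"dx": 0,"dy": 0,"dz": 0,"wx": 0,"wy": 0,"wz": -7},
  {"claw": 0,"dx": 0,"dy": 0,"dz": 0,"wx": 0,"wy": 0,"wz": -7},
  {"claw": 0,"dx": 0,"dy": 0,"dz": 0,"wx": 0,"wy": 0,"wz": 0},
])

```text
t: 2.6
eef_pos: [0.4637, -0.2611, 0.2759]
tool_rot: [-0.0, 0.104, 0.995, 0.0]
contact_force: [-0.5, 0.4, 0.2]
gripper_width: 0.0
grasp_force: 0.0
```

```bash
cat >> h.py <<'E'
def wcam():
    o,R,p=tool();c=calibration("wrist");M=c['mount'];im,d=read_camera("wrist")
    Rc=(R@M[:3,:3]).T;t=-Rc@(R@M[:3,3]+p);return c,Rc,t,im,d
E
python3 - <<'E'
from h import *
go([.56,-.316,.14],167.4)
c,R,t,im,d=wcam();np.savez('pics/w1.npz',R=R,t=t,d=d)
cv2.imwrite('pics/w1.png',im[:,:,::-1])
print(proj(c,[[.518,-.340,.085],[.463,-.308,.076]],R,t))
E
```

```text
t 2.6 p [ 0.4637 -0.2611  0.2759] yaw 168.1 f [-0.46  0.43  0.17] zax [-0.001  0.001 -1.   ]
 shift [-0.1056 -0.0339  0.1358]
 wz 0.6589492615417214
[[225.16618087 242.79242426]
 [241.21789197 190.01950638]]
```

View pics/w1.png

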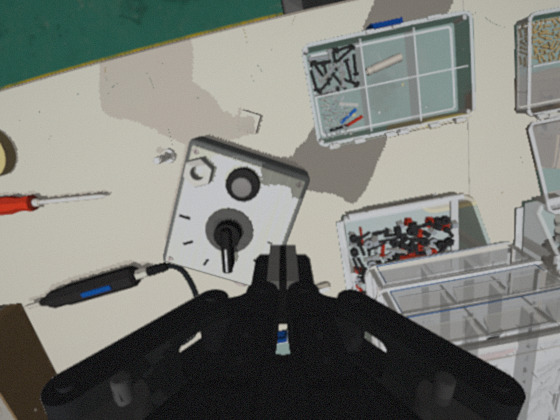

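The wrist view, with the robot side at the top, shows the controller, the lever at (228,250), the button at (242,184), and the drawers at right (380+,250+). I'll enlarge it and check how much room the gripper has beside the drawers.

```bash
python3 - <<'E'
from h import *
im=cv2.imread('pics/w1.png')[130:290,150:320]
cv2.imwrite('pics/w1c.png',cv2.resize(im,None,fx=3.6,fy=3.6,interpolation=cv2.INTER_CUBIC))
c=calibration("top");d=np.load('pics/top0.npy')
v,u=np.mgrid[0:420,0:560];K=c['intrinsics']
n=cv2.undistortPoints(np.stack([u,v],-1).reshape(-1,1,2).astype(float),K,np.array([c['k1'],0,0,0.]))[:,0]
P=(np.c_[n,np.ones(len(n))]*d.reshape(-1,1)-c['t'])@c['R']
ok=d.ravel()>0
for lo in(.03,.06,.09,.12,.15,.2):
    m=ok&(P[:,2]>lo)&(P[:,2]<.5)&(abs(P[:,0]-.56)<.13)&(P[:,1]>-.25)&(P[:,1]<0)
    if m.any(): print(lo,m.sum(),'min y',np.sort(P[m,1])[:3].round(3),'x',P[m,0][np.argsort(P[m,1])[:3]].round(3))
E
```

```text
0.03 2470 min y [-0.25 -0.25 -0.25] x [0.479 0.476 0.482]
0.06 2173 min y [-0.25  -0.247 -0.206] x [0.482 0.49  0.662]
0.09 2079 min y [-0.191 -0.191 -0.191] x [0.688 0.686 0.647]
0.12 1958 min y [-0.191 -0.191 -0.191] x [0.688 0.686 0.647]
0.15 1885 min y [-0.191 -0.191 -0.191] x [0.688 0.686 0.647]
0.2 1765 min y [-0.191 -0.191 -0.191] x [0.688 0.686 0.647]
```

View pics/w1c.png

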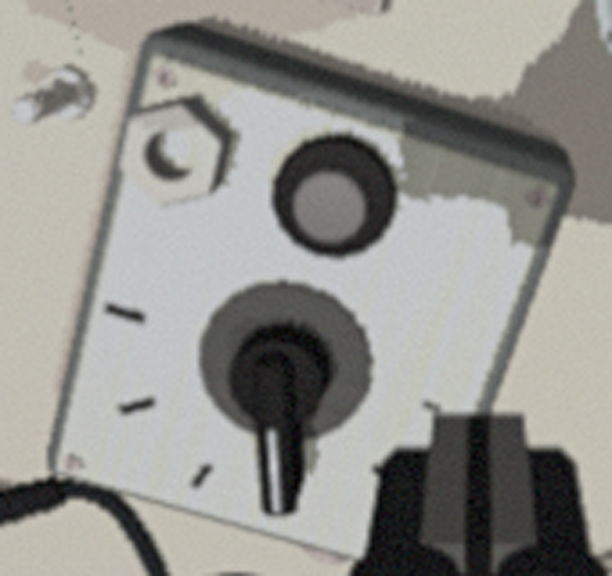

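```bash
python3 - <<'E'
from h import *
from scipy.optimize import least_squares
c=calibration("wrist");z=np.load('pics/w1.npz');R,t=z['R'],z['t']
def W(X,Y,h): return onplane(c,150+(X-1.3)/3.6,130+(Y-1.3)/3.6,h,R,t)
obs=[((330,207),(-54,0,76)),((286,360),(10,0,58))]
for i,P in {0:(431,407),3:(203,475),4:(137,405),5:(125,314)}.items():
    a=.6283*i; obs.append((P,(10+57*np.sin(a),57*np.cos(a),55)))
w=np.array([W(*P,b[2]/1000)[:2] for P,b in obs]);b=np.array([q[:2] for _,q in obs])/1000
def T(p,b): s,k=np.sin(p[2]),np.cos(p[2]);return np.c_[k*b[:,0]-s*b[:,1]+p[0],s*b[:,0]+k*b[:,1]+p[1]]
r=least_squares(lambda p:(T(p,b)-w).ravel(),[.5,-.2,-.4],loss='soft_l1',f_scale=.002)
print(r.x,np.degrees(r.x[2]),(1e3*(T(r.x,b)-w)).round(1).tolist())
A=T(r.x,np.array([[.01,0],[-.054,0]]));print('axis,button',A)
L=W(280,512,.085)[:2];print('levtip',L,'angle',np.degrees(np.arctan2(*(L-A[0])[::-1])), np.linalg.norm(L-A[0]),'nut',W(178,145,.071))
print('tip z: depth', z['d'][int(130+450/3.6),int(150+455/3.6)])
# push plan: tool x yaw = phi+180, centre at radius 36, offset s from the lever's mid line
y=np.degrees(r.x[2])
for th,off in[(72,.035),(72,.024),(90,.0205),(96,.0205),(108,.0205),(120,.0205),(126,.0205),(130,.0205)]:
    a=np.radians(y+90-th);u=np.array([np.cos(a),np.sin(a)]);n=np.array([-u[1],u[0]])
    print(th,off,(A[0]+.036*u+off*n).round(4),'yaw',round(np.degrees(a)+180,1))
a=np.radians(y+18);u=np.array([np.cos(a),np.sin(a)]);n=np.array([-u[1],u[0]])
go([*(A[0]+.036*u+.037*n),.14],y+18+180)
E
```

```text
[ 0.50553129 -0.33442575 -0.52382083] -30.01272290976213 [[-1.0, -0.3], [0.9, -0.6], [0.5, 4.5], [0.7, -1.0], [-0.1, -0.5], [-1.0, 0.4]]
axis,button [[ 0.51419043 -0.33942768]
 [ 0.45877191 -0.30741537]]
levtip [ 0.55542496 -0.34760387] angle -11.215431478891848 0.042037317599299025 nut [ 0.43198613 -0.34917324  0.071     ]
tip z: depth 0.1405767
72 0.035 [ 0.5567 -0.3127] yaw 168.0
72 0.024 [ 0.5544 -0.3234] yaw 168.0
90 0.0205 [ 0.5556 -0.3397] yaw 150.0
96 0.0205 [ 0.5554 -0.344 ] yaw 144.0
108 0.0205 [ 0.5535 -0.3525] yaw 132.0
120 0.0205 [ 0.5499 -0.3604] yaw 120.0
126 0.0205 [ 0.5476 -0.364 ] yaw 114.0
130 0.0205 [ 0.5458 -0.3663] yaw 110.0
t 2.65 p [ 0.4638 -0.2612  0.276 ] yaw 168.0 f [-0.01 -0.02  0.25] zax [-0.     0.001 -1.   ]
 shift [-0.1017 -0.0291  0.1359]
 wz -0.0028407081282750823
```

Request:
drive_tool([
  {"claw": 0,"dx": -0.051,"dy": -0.0145,"dz": 0,"wx": 0,"wy": 0,"wz": 0},
  {"claw": 0,"dx": -0.051,"dy": -0.0145,"dz": 0,"wx": 0,"wy": 0,"wz": 0},
  {"claw": 0,"dx": 0,"dy": 0,"dz": 0.05,"wx": 0,"wy": 0,"wz": 0},
  {"claw": 0,"dx": 0,"dy": 0,"dz": 0.05,"wx": 0,"wy": 0,"wz": 0},
  {"claw": 0,"dx": 0,"dy": 0,"dz": 0.03,"wx": 0,"wy": 0,"wz": 0},
  {"claw": 0,"dx": 0,"dy": 0,"dz": 0,"wx": 0,"wy": 0,"wz": 0},
])

```text
t: 3.4
eef_pos: [0.5562, -0.31, 0.1438]
tool_rot: [-0.003, 0.104, 0.995, 0.001]
contact_force: [-0.3, 0.5, -0.5]
gripper_width: 0.004
grasp_force: 0.0
```

```bash
python3 - <<'E'
from h import *
go([.5570,-.3107,.091],168)
c,R,t,im,d=wcam();np.savez('pics/w2.npz',R=R,t=t,d=d)
cv2.imwrite('pics/w2.png',im[100:400,130:430,::-1].repeat(2,0).repeat(2,1))
E
```

```text
t 3.4 p [ 0.5562 -0.31    0.1438] yaw 168.0 f [-0.31  0.49 -0.47] zax [-0.005  0.002 -1.   ]
 shift [-0.0012 -0.0006  0.0528]
 wz 0.006950083441097377
```

View pics/w2.png

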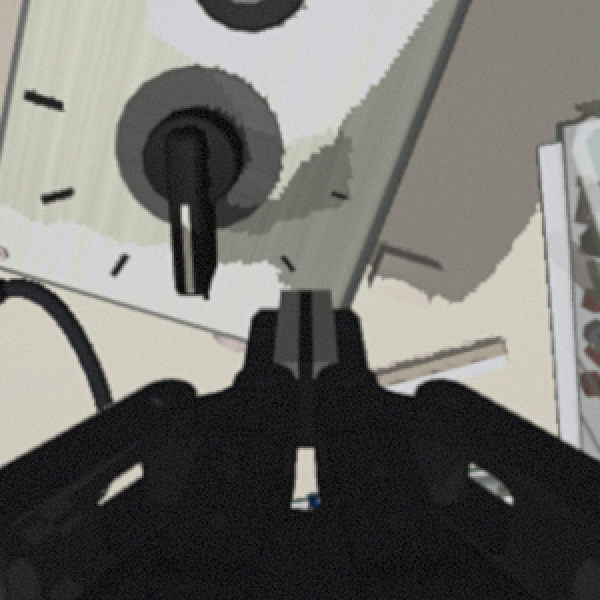

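Two-times crop: lever tip at (190,290), finger pads at (305,295), clear of the lever. I lower the finger beside the lever, then push until contact.

Request:
drive_tool([
  {"claw": 0,"dx": 0,"dy": 0,"dz": 0.03,"wx": 0,"wy": 0,"wz": 0},
  {"claw": 0,"dx": 0,"dy": 0,"dz": 0.02,"wx": 0,"wy": 0,"wz": 0},
  {"claw": 0,"dx": 0,"dy": 0,"dz": 0,"wx": 0,"wy": 0,"wz": 0},
  {"claw": 0,"dx": 0,"dy": -0.006,"dz": 0,"wx": 0,"wy": 0,"wz": 0},
  {"claw": 0,"dx": 0,"dy": -0.004,"dz": 0,"wx": 0,"wy": 0,"wz": 0},
  {"claw": 0,"dx": 0,"dy": -0.003,"dz": 0,"wx": 0,"wy": 0,"wz": 0},
  {"claw": 0,"dx": 0,"dy": 0,"dz": 0,"wx": 0,"wy": 0,"wz": 0},
])

```text
t: 4.32
eef_pos: [0.5546, -0.325, 0.0966]
tool_rot: [0.0, 0.104, 0.995, -0.0]
contact_force: [0.2, 0.7, 0.6]
gripper_width: 0.003
grasp_force: 0.0
```

```bash
python3 - <<'E'
from h import *
go([.5544,-.3234,.091],168)
c,R,t,im,d=wcam();np.savez('pics/w3.npz',R=R,t=t,d=d)
cv2.imwrite('pics/w3.png',im[100:400,130:430,::-1].repeat(2,0).repeat(2,1))
E
```

```text
t 4.325 p [ 0.5546 -0.325   0.0966] yaw 168.0 f [0.2  0.66 0.61] zax [ 0. -0. -1.]
 shift [0.0006 0.0015 0.0056]
 wz 0.016808586923815483
```

View pics/w3.png

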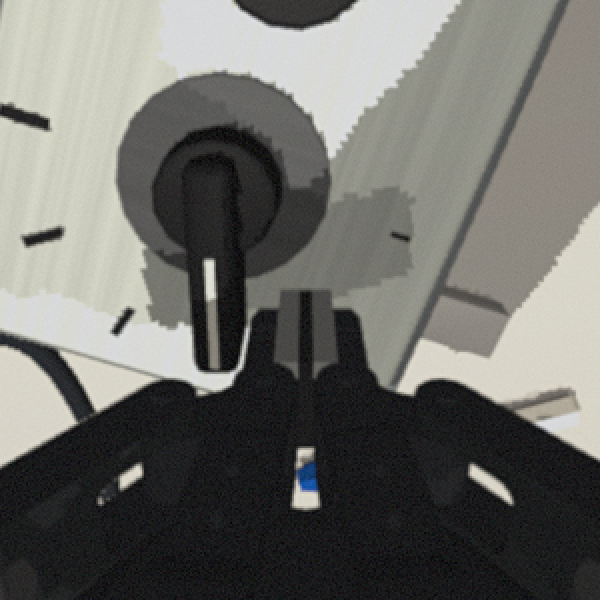

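The finger (back edge at (242,370)) is about to touch the lever's side. I'll write a lever-angle reader from the white line and test it on this view.

```bash
cat >> h.py <<'E'
AX=np.array([.5142,-.3394]);YAW=-30.0
def lever(c,R,t,im):
    g=im.max(2).astype(np.float32);best=[]
    r=np.linspace(.022,.042,25)
    for th in np.arange(-5,190,1.):
        a=np.radians(YAW+90-th);u=np.array([np.cos(a),np.sin(a)]);n=np.array([-u[1],u[0]])
        s=[]
        for k in(-.0035,0,.0035):
            p=proj(c,np.c_[AX+r[:,None]*u+k*n,np.full(25,.085)],R,t).astype(np.float32)
            s.append(cv2.remap(g,p[:,0].copy(),p[:,1].copy(),cv2.INTER_LINEAR).ravel())
        # white line flanked by black on both sides
        best.append((np.mean(s[1])-1.0*max(np.mean(s[0]),np.mean(s[2])),th,[round(float(np.mean(x))) for x in s]))
    best.sort(key=lambda b:-b[0]);return best[:3]
E
python3 - <<'E'
from h import *
z=np.load('pics/w3.npz');p=cv2.imread('pics/w3.png')[::2,::2]
im=np.full((420,560,3),128,np.uint8);im[100:400,130:430]=p
print(lever(calibration("wrist"),z['R'],z['t'],im))
E
```

```text
[(np.float32(117.089455), np.float64(73.0), [24, 141, 23]), (np.float32(111.56196), np.float64(72.0), [25, 136, 22]), (np.float32(105.03386), np.float64(74.0), [30, 135, 24])]
```

Request:
drive_tool([
  {"claw": 0,"dx": 0,"dy": 0,"dz": 0.004,"wx": 0,"wy": 0,"wz": 0},
  {"claw": 0,"dx": 0,"dy": -0.0015,"dz": 0,"wx": 0,"wy": 0,"wz": 0},
  {"claw": 0,"dx": -0.0011,"dy": -0.0019,"dz": 0,"wx": 0,"wy": 0,"wz": 3},
  {"claw": 0,"dx": -0.0011,"dy": -0.0019,"dz": 0,"wx": 0,"wy": 0,"wz": 3},
  {"claw": 0,"dx": -0.0011,"dy": -0.0019,"dz": 0,"wx": 0,"wy": 0,"wz": 3},
  {"claw": 0,"dx": -0.0011,"dy": -0.0019,"dz": 0,"wx": 0,"wy": 0,"wz": 3},
  {"claw": 0,"dx": 0,"dy": 0,"dz": 0,"wx": 0,"wy": 0,"wz": 0},
])

```text
t: 5.25
eef_pos: [0.5565, -0.3337, 0.092]
tool_rot: [-0.0, 0.207, 0.978, 0.0]
contact_force: [0.1, 1.6, 0.6]
gripper_width: 0.006
grasp_force: 0.9
```

```bash
python3 - <<'E'
from h import *
go([.5557,-.334,.091],156)
print(lever(*[x for x in wcam()][:4]))
E
```

```text
t 5.25 p [ 0.5565 -0.3337  0.092 ] yaw 156.1 f [0.07 1.6  0.63] zax [-0.001  0.001 -1.   ]
 shift [ 0.0006 -0.0005  0.001 ]
 wz 0.10827765646581611
[(np.float32(112.80582), np.float64(80.0), [22, 138, 25]), (np.float32(112.03274), np.float64(81.0), [24, 136, 24]), (np.float32(100.4702), np.float64(79.0), [23, 125, 25])]
```

The reader works: lever at about 80°. I keep going to just past the hump at 90°.

Request:
drive_tool([
  {"claw": 0,"dx": -0.0011,"dy": -0.0019,"dz": 0,"wx": 0,"wy": 0,"wz": 3},
  {"claw": 0,"dx": -0.0011,"dy": -0.0019,"dz": 0,"wx": 0,"wy": 0,"wz": 3},
  {"claw": 0,"dx": -0.0011,"dy": -0.0019,"dz": 0,"wx": 0,"wy": 0,"wz": 3},
  {"claw": 0,"dx": -0.0011,"dy": -0.0019,"dz": 0,"wx": 0,"wy": 0,"wz": 3},
  {"claw": 0,"dx": 0,"dy": 0,"dz": 0,"wx": 0,"wy": 0,"wz": 0},
  {"claw": 0,"dx": 0,"dy": 0,"dz": 0,"wx": 0,"wy": 0,"wz": 0},
  {"claw": 0,"dx": 0,"dy": 0,"dz": 0,"wx": 0,"wy": 0,"wz": 0},
])

```text
t: 6.18
eef_pos: [0.5567, -0.3432, 0.0923]
tool_rot: [0.0, 0.308, 0.951, 0.0]
contact_force: [-0.4, 0.7, -0.4]
gripper_width: -0.001
grasp_force: 0.0
```

```bash
python3 - <<'E'
from h import *
go([.5557,-.334,.091],156)
print(lever(*[x for x in wcam()][:4]))
E
```

```text
t 6.175 p [ 0.5567 -0.3432  0.0923] yaw 144.1 f [-0.4   0.73 -0.42] zax [ 0.  0. -1.]
 shift [0.0062 0.0068 0.0013]
 wz -11.900352866250643
[(np.float32(112.73863), np.float64(108.0), [22, 136, 24]), (np.float32(110.47907), np.float64(107.0), [24, 134, 23]), (np.float32(99.25586), np.float64(109.0), [26, 125, 24])]
```

Step four reached. On to the next hump at 126°.

Request:
drive_tool([
  {"claw": 0,"dx": -0.0011,"dy": -0.0019,"dz": 0,"wx": 0,"wy": 0,"wz": 3},
  {"claw": 0,"dx": -0.0011,"dy": -0.0019,"dz": 0,"wx": 0,"wy": 0,"wz": 3},
  {"claw": 0,"dx": -0.0011,"dy": -0.0019,"dz": 0,"wx": 0,"wy": 0,"wz": 3},
  {"claw": 0,"dx": -0.0011,"dy": -0.0019,"dz": 0,"wx": 0,"wy": 0,"wz": 3},
  {"claw": 0,"dx": -0.0011,"dy": -0.0019,"dz": 0,"wx": 0,"wy": 0,"wz": 3},
  {"claw": 0,"dx": -0.0011,"dy": -0.0019,"dz": 0,"wx": 0,"wy": 0,"wz": 3},
  {"claw": 0,"dx": -0.0011,"dy": -0.0019,"dz": 0,"wx": 0,"wy": 0,"wz": 3},
  {"claw": 0,"dx": -0.0011,"dy": -0.0019,"dz": 0,"wx": 0,"wy": 0,"wz": 3},
  {"claw": 0,"dx": -0.0011,"dy": -0.0019,"dz": 0,"wx": 0,"wy": 0,"wz": 3},
  {"claw": 0,"dx": -0.0011,"dy": -0.0019,"dz": 0,"wx": 0,"wy": 0,"wz": 3},
  {"claw": 0,"dx": -0.0011,"dy": -0.0019,"dz": 0,"wx": 0,"wy": 0,"wz": 3},
  {"claw": 0,"dx": 0,"dy": 0,"dz": 0,"wx": 0,"wy": 0,"wz": 0},
  {"claw": 0,"dx": 0,"dy": 0,"dz": 0,"wx": 0,"wy": 0,"wz": 0},
])

```text
t: 7.85
eef_pos: [0.5482, -0.3654, 0.0923]
tool_rot: [-0.0, 0.566, 0.825, -0.0]
contact_force: [0.5, -0.3, 0.1]
gripper_width: 0.005
grasp_force: 0.0
```

```bash
python3 - <<'E'
from h import *
go([.5557,-.334,.091],156)
print(lever(*[x for x in wcam()][:4]))
E
```

```text
t 7.85 p [ 0.5482 -0.3654  0.0923] yaw 111.1 f [ 0.54 -0.32  0.08] zax [-0.  0. -1.]
 shift [0.0266 0.0184 0.0013]
 wz -44.8805555907382
[(np.float32(112.521996), np.float64(136.0), [25, 138, 24]), (np.float32(109.771095), np.float64(137.0), [23, 135, 25]), (np.float32(95.79774), np.float64(135.0), [24, 122, 26])]
```

Past the hump and running in. I back off along +y, lift, and check.

Request:
drive_tool([
  {"claw": 0,"dx": 0,"dy": 0.004,"dz": 0,"wx": 0,"wy": 0,"wz": 0},
  {"claw": 0,"dx": 0,"dy": 0.004,"dz": 0,"wx": 0,"wy": 0,"wz": 0},
  {"claw": 0,"dx": 0,"dy": 0,"dz": -0.03,"wx": 0,"wy": 0,"wz": 0},
  {"claw": 0,"dx": 0,"dy": 0,"dz": -0.03,"wx": 0,"wy": 0,"wz": 0},
  {"claw": 0,"dx": 0,"dy": 0,"dz": -0.02,"wx": 0,"wy": 0,"wz": 0},
  {"claw": 0,"dx": 0,"dy": 0,"dz": 0,"wx": 0,"wy": 0,"wz": 0},
  {"claw": 0,"dx": 0,"dy": 0,"dz": 0,"wx": 0,"wy": 0,"wz": 0},
])

```text
t: 8.78
eef_pos: [0.5554, -0.3619, 0.1712]
tool_rot: [-0.001, 0.566, 0.824, 0.0]
contact_force: [0.6, 0.3, 0.1]
gripper_width: -0.001
grasp_force: 0.0
```

```bash
python3 - <<'E'
from h import *
go([.4588,-.3074,.13],145)
c,R,t,im,d=wcam();print(lever(c,R,t,im))
cv2.imwrite('pics/w4.png',im[:,:,::-1])
E
```

```text
t 8.775 p [ 0.5554 -0.3619  0.1712] yaw 111.1 f [0.58 0.31 0.09] zax [-0.001  0.001 -1.   ]
 shift [ 0.0855 -0.0705  0.0414]
 wz -33.926964267835785
[(np.float32(137.78911), np.float64(143.0), [25, 164, 26]), (np.float32(137.46472), np.float64(142.0), [26, 165, 28]), (np.float32(108.3759), np.float64(141.0), [29, 138, 30])]
```

View pics/w4.png

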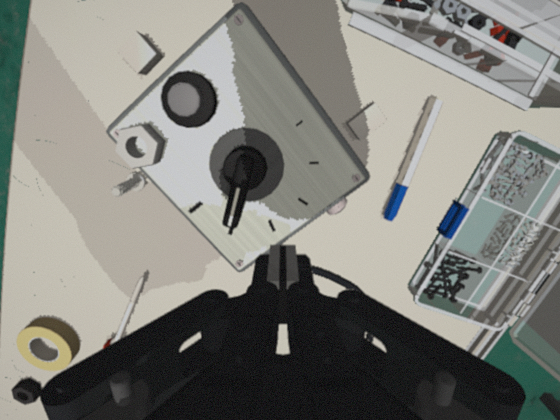

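The lever covers mark five: four is at (270,225), six at (196,207). Step five is set. The button cap is at (185,97).

```bash
python3 - <<'E'
from h import *
c=calibration("wrist");o,R,p=tool();M=c['mount'];Rc=(R@M[:3,:3]).T;t=-Rc@(R@M[:3,3]+p)
b=onplane(c,184,97,.076,Rc,t);print(b,onplane(c,239,236,.085,Rc,t))
go([*((b[:2]+[.4588,-.3074])/2),.115])
E
```

```text
[ 0.46098113 -0.30600267  0.076     ] [ 0.52909473 -0.3862793   0.085     ]
t 8.825 p [ 0.5552 -0.3619  0.1709] yaw 111.1 f [-0.28  0.88 -1.49] zax [-0.002  0.001 -1.   ]
 shift [ 0.0856 -0.0691  0.0562]
```

Request:
drive_tool([
  {"claw": 0,"dx": 0.043,"dy": -0.0345,"dz": 0,"wx": 0,"wy": 0,"wz": 0},
  {"claw": 0,"dx": 0.043,"dy": -0.0345,"dz": 0,"wx": 0,"wy": 0,"wz": 0},
  {"claw": 0,"dx": 0,"dy": 0,"dz": 0,"wx": 0,"wy": 0,"wz": 0},
  {"claw": 0,"dx": 0,"dy": 0,"dz": 0.03,"wx": 0,"wy": 0,"wz": 0},
  {"claw": 0,"dx": 0,"dy": 0,"dz": 0.022,"wx": 0,"wy": 0,"wz": 0},
  {"claw": 0,"dx": 0,"dy": 0,"dz": 0,"wx": 0,"wy": 0,"wz": 0},
  {"claw": 0,"dx": 0,"dy": 0,"dz": 0,"wx": 0,"wy": 0,"wz": 0},
])

```text
t: 9.7
eef_pos: [0.4608, -0.3077, 0.1207]
tool_rot: [0.0, 0.566, 0.824, -0.0]
contact_force: [-0.1, -0.5, -0.1]
gripper_width: -0.003
grasp_force: 0.0
```

```bash
python3 - <<'E'
from h import *
go([.4599,-.3067,.101])
c,R,t,im,d=wcam();print(lever(c,R,t,im)[0])
cv2.imwrite('pics/w5.png',im[:,:,::-1])
E
```

```text
t 9.7 p [ 0.4608 -0.3077  0.1207] yaw 111.0 f [-0.09 -0.53 -0.08] zax [ 0.    -0.001 -1.   ]
 shift [ 0.0013 -0.0005  0.0197]
(np.float32(127.61809), np.float64(78.0), [22, 162, 34])
```

View pics/w5.png

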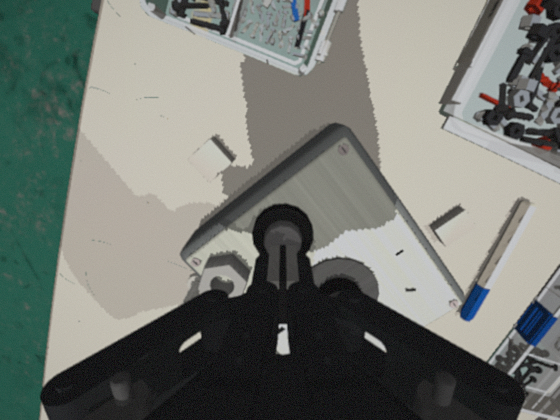

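The fingertips are over the button at (282,238). Pressing down now.

Request:
drive_tool([
  {"claw": 0,"dx": 0.001,"dy": 0,"dz": 0.01,"wx": 0,"wy": 0,"wz": 0},
  {"claw": 0,"dx": 0,"dy": 0,"dz": 0.007,"wx": 0,"wy": 0,"wz": 0},
  {"claw": 0,"dx": 0,"dy": 0,"dz": 0.002,"wx": 0,"wy": 0,"wz": 0},
  {"claw": 0,"dx": 0,"dy": 0,"dz": 0.002,"wx": 0,"wy": 0,"wz": 0},
  {"claw": 0,"dx": 0,"dy": 0,"dz": 0.002,"wx": 0,"wy": 0,"wz": 0},
  {"claw": 0,"dx": 0,"dy": 0,"dz": 0,"wx": 0,"wy": 0,"wz": 0},
  {"claw": 0,"dx": 0,"dy": 0,"dz": 0,"wx": 0,"wy": 0,"wz": 0},
])

```text
t: 10.62
eef_pos: [0.4598, -0.306, 0.0973]
tool_rot: [-0.0, 0.566, 0.824, 0.0]
contact_force: [-1.6, 2.7, 3.1]
gripper_width: 0.003
grasp_force: 1.6
```

Request:
drive_tool([
  {"claw": 0,"dx": 0,"dy": 0,"dz": 0.001,"wx": 0,"wy": 0,"wz": 0},
  {"claw": 0,"dx": 0,"dy": 0,"dz": 0.001,"wx": 0,"wy": 0,"wz": 0},
  {"claw": 0,"dx": 0,"dy": 0,"dz": 0,"wx": 0,"wy": 0,"wz": 0},
])

```text
t: 11.0
eef_pos: [0.46, -0.3061, 0.096]
tool_rot: [-0.0, 0.566, 0.824, 0.0]
contact_force: [-4.5, 4.1, 12.5]
gripper_width: -0.003
grasp_force: 6.2
```

12.5 N is well over the spring's 4 N, so the button is at its stop. I release and retreat upward.

Request:
drive_tool([
  {"claw": 0,"dx": 0,"dy": 0,"dz": -0.005,"wx": 0,"wy": 0,"wz": 0},
  {"claw": 0,"dx": 0,"dy": 0,"dz": -0.01,"wx": 0,"wy": 0,"wz": 0},
  {"claw": 0,"dx": 0,"dy": 0,"dz": -0.04,"wx": 0,"wy": 0,"wz": 0},
  {"claw": 0,"dx": 0,"dy": 0,"dz": -0.05,"wx": 0,"wy": 0,"wz": 0},
  {"claw": 0,"dx": -0.03,"dy": 0.05,"dz": -0.02,"wx": 0,"wy": 0,"wz": 0},
  {"claw": 0,"dx": -0.03,"dy": 0.05,"dz": 0,"wx": 0,"wy": 0,"wz": 0},
  {"claw": 0,"dx": -0.03,"dy": 0,"dz": 0,"wx": 0,"wy": 0,"wz": 0},
  {"claw": 0,"dx": 0,"dy": 0,"dz": 0,"wx": 0,"wy": 0,"wz": 0},
  {"claw": 0,"dx": 0,"dy": 0,"dz": 0,"wx": 0,"wy": 0,"wz": 0},
])

```text
t: 12.12
eef_pos: [0.5851, -0.3543, 0.2203]
tool_rot: [-0.0, 0.566, 0.824, -0.0]
contact_force: [0.0, 0.3, -0.9]
gripper_width: -0.002
grasp_force: 0.0
```

```bash
python3 - <<'E'
from h import *
go(None)
c,R,t,im,d=wcam();print(lever(c,R,t,im)[0])
cv2.imwrite('pics/w6.png',im[:,:,::-1])
p=proj(c,[[.4595,-.3065,.076]],R,t)[0];u,v=int(p[0]),int(p[1]);n=ray(c,u,v)
for dv in (-2,0,2):
    for du in(-2,0,2):
        dd=d[v+dv,u+du];n=ray(c,u+du,v+dv);print(round((R.T@(np.array([n[0],n[1],1])*dd-t))[2],4),end=' ')
E
```

```text
t 12.125 p [ 0.5851 -0.3543  0.2203] yaw 111.0 f [ 0.01  0.34 -0.94] zax [-0.  0. -1.]
(np.float32(152.09375), np.float64(142.0), [31, 187, 35])
0.0758 0.0741 0.0749 0.0767 0.0751 0.0758 0.0764 0.0757 0.075
```

View pics/w6.png

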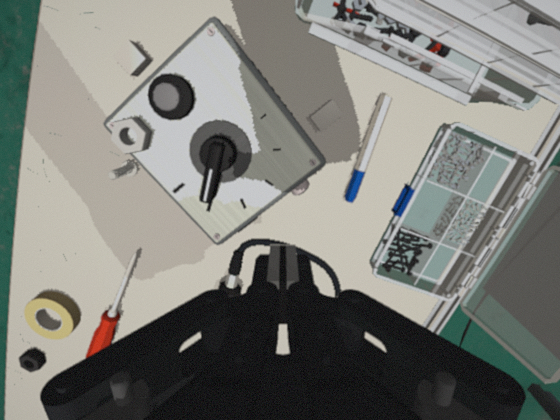

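The lever is in step five (tip at (208,205), on mark five). The button at (170,97) is back up at about 75.7 mm, and the nut, blocks, bolt and pen are where they were.

```bash
python3 -c "
from station import *
print(hand_in())"
```

```text
the job is handed in; nothing more can be done
None
```

The selector rests in step five, the store button was pressed fully down (12.5 N, well over its 4 N spring) and came back up, the last picture showed no loose parts moved, and the job was handed in at about 12 s.

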